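# Spacer blade into the divider that still gives

### The arm

A 6-joint arm with a two-finger parallel gripper is mounted at the origin on the work surface. World frame = base frame: x ahead of the robot, y to its left, z up, the work surface at z = 0. Lengths are in m, angles in rad, forces in N, time in s.
With the tool pointing down it reaches from about 0.425 to 0.95 m from the base axis. Payload 3.5 kg.
Tool frame: the origin (TCP) lies on the centre line of the jaws, within the pads' length; the fingertips stand 17 mm ahead of it and the grasp point (between the pads) lies 2 mm behind it; z points along the fingers, x is the direction in which the jaws open and shut, and the axes are right-handed (so a half turn about z gives the same grasp; the last joint's range is limited). The gripper opens to 85 mm and grips with 20 to 120 N. Pads are 22 mm wide; open, the fingers measure 114 mm over their backs; the gripper's body (76 mm by 85 mm) begins 54 mm behind the grasp point. The pads swing forward as they close: fully open they stand 13 mm farther back than shut.
Start: joints at [1.062, 0.286, 1.577, -0, 1.279, -0.15], TCP at [0.237, 0.632, 0.248] pointing down, gripper open.
Joint ranges: [-2.77, 2.77], [-0.9, 2.22], [0.21, 2.48], [-1.53, 4.67], [0.24, 2.81], [-2.84, 2.84]. Speed limits (rad/s): [2.79, 2.79, 3.14, 3.14, 3.14, 3.14].

### API

Orientations are given as a unit quaternion [w, x, y, z].
In Python, from plant import ctrl, vision, sign_off, look_for gives the robot as it stands.
- The arm moves only by the tool jog_arm, never from a script. Its argument "motion" is a list of rows, each a list of 3 entries, a list of its own where there are three numbers: the shift along the tool's x, y, z in cm, then the turn about the tool's z in degrees, then the finger opening in cm, from 0 to 8.54. A call has exactly 8 rows; each row is the pose to reach, as a shift and turn from the pose commanded when the call began, along the tool's axes at that moment; what a row does not reach only later rows make up. A row lasts 1/8 s, in which the tool goes at most 62.5 mm and 10.7 degrees, less where a joint would pass 70% of its speed; a pose out of reach is approached as far as the arm can. A call with a gripper value outside its range is refused whole. The fingers move at their own pace and stop on an object; "squeeze" is the grip in N (left out, the last holds). Time passes only in rows, so rows that repeat a pose let the fingers close, or fill a call up. It gives the time, the measured TCP pose, the force and the opening at its end, in the units of the state.
- ctrl.read_state(): the state, without advancing time (a new reading comes with each control period).
- vision.read_camera(name): name is "side" or "top" or "wrist"; returns a dict with "img" (400x640x3 uint8, red, green, blue), "intrinsics" (3x3 intrinsics, pixels), "cam_to_world" (4x4, takes a point from camera to world coordinates); the wrist camera has in their place "hand_eye" (4x4, takes a point from camera to tool coordinates, whose origin is the TCP and whose axes are the tool frame's). Camera axes: x right, y up, looking along -z (the intrinsics and any distortion apply to the point x, -y, -z); pixel columns grow to the right and rows downward; lengths in m; the calibration is good to about 2 mm. The wrist camera is an equidistant fisheye: a pixel r from the principal point sees the ray r / f radians off the axis. A picture is of the moment at which its call begins: read the wrist's pose just before it. There is no depth.
- sign_off(): hands the job in, once; it reports no verdict.
Trained networks look in a picture, given as the dict that the camera call returned (one of the last four; its "shot" number tells which), for a name from the list of things; names that differ only in an ending like _2 or _b are one class to them, and where a whole thing is asked for, a point or a joint stands for the part that bears it (a point fixed in the world has none). Each returns a list of dicts, best first, with "conf" (0 to 1); they miss things now and then, are a little off and sometimes report something else, mostly with a low value. They report only what shows in the picture. A call takes as long as a camera call. They do not tell look-alikes from the thing itself.
- look_for(picture, label): "location" ([column, row] as shares, 0 to 1, of the picture: columns of its width, rows of its height, amid what is visible of it).
The state is a dict: "clock": time; "q": joint angles; "joint_vel": joint speeds; "effort": joint torques, N m; "eef_pos": TCP position; "ee_rot": TCP orientation; "contact_force": force on the tool from outside, world axes, zero at the start; "moment": the same for the moment, N m; "gripper_width": finger opening in m.
Only numpy, scipy, OpenCV 4.12 (cv2) and the standard library are available. Lean on these libraries where they do the work, as an engineer would, in place of code of your own. Each camera call takes 0.05 s, during which the arm holds its last target. There are 200 camera calls.

### The job

Three dividers of the plywood case look alike, but two have already been glued fast and only one still gives. Draw the spacer blade from its wooden stand and try it with light pressure in each gap in turn, from the robot's right to its left, down to where the gap narrows and you feel resistance. Then slide it fully home in the gap whose divider gives and leave it standing there upright; never force it where it will not go, and leave the other things where they are.

Things in the scene. Friction and masses are not known exactly. Their poses are not given: they have to be found in the camera images.
- blade: Spacer blade: upright aluminium plate 40 mm wide (x), 9 mm thick (y), 92 mm tall (z), 0.1 to 0.17 kg; both faces alike. Its foot is bevelled: 2 mm thick at the lower edge, growing to 9 mm at 12 mm above it. Dark wood cheeks cover it from 50 to 92 mm above the lower edge. Origin: centre of the lower edge, z up. At the start it hangs in the stand by its cheeks.
- blade_grip (a point): Where to grip the blade: middle of its wooden cheeks, 74 mm above the blade's origin, axes as the blade. The cheeks are 36 mm wide (x) and 16 mm thick in all (y, the way to close on them), from 24 mm below this point to 18 mm above it.
- stand: The blade's wooden stand, fixed: 70 x 56 mm, 58 mm tall, with an upright slot 45 mm (x) by 11 mm (y). The blade's cheeks rest on its top, so the blade's lower edge hangs 8 mm above the table; draw it straight up, at least 65 mm. Origin: centre of its underside; its axes agree with the blade's at the start.
- case: Plywood case, fixed: 80 mm (x) by 168 mm (y), 56 mm tall, origin at the centre of its underside. Three gaps in its top, 60 mm long along x, 52 mm apart along y, floor 44 mm below the top. Each has a funnel mouth 17.5 mm wide; 13 mm down it narrows to 5 mm between a fixed rib (-y side) and a divider (+y side). One divider gives; which one changes and cannot be seen.
- gap_a (a point): The right-hand gap as the robot faces it, lowest in the case's y: the point of the top face where the blade's mid-plane goes down, halfway along the gap (x), 4.5 mm to +y of the rib's face. Axes as the case: x along the gap, z up. Blade home: its origin 44 mm below this point, its x along the gap.
- gap_b (a point): The middle gap, point as for gap a. A divider that gives slides up to 5.5 mm to +y with 3.5 to 7 N of spring behind it: the blade wedges it open with some 6 to 12 N and then slides with 3 to 6 N of drag until its edge stands on the floor, and friction holds it there when let go.
- gap_c (a point): The left-hand gap, highest in the case's y, point as for gap a. A glued divider does not move: there the blade stops dead with its lower edge 16 to 18 mm below the top face, and pressing harder only loads it. Pressing with 15 to 20 N is enough to tell; much over 30 N is forcing it.
- tea_glass: Clear glass tea mug, 80 mm across, 85 mm tall; bystander. Origin at the centre of its underside.
- glue_jar: Clear glue jar with white cap, 60 mm across, 75 mm tall; bystander. Origin at the centre of its underside.
- paste_brush: Wooden brush 170 mm long lying flat; bystander. x along it.
- bone_folder: White rod with round ends, 140 mm long, 14 mm thick, lying flat; bystander. x along it.
- weight: Dark steel block 60 x 60 x 45 mm; bystander. Origin at the centre of its underside.
- tape_roll: Paper-coloured disc 60 mm across, 25 mm tall; bystander. Origin at the centre of its underside.
Things that resemble listed ones, but are neither listed nor needed, are in the scene too. What is shaped like the case but green is not meant.

How it is judged:
By the outcome, as a careful person would: the job done as asked, in the order asked, and still so for the second after the job is handed in, with the robot touching nothing.
It also fails if it takes over 56 s, if anything falls off the work surface, if the arm or the gripper's body presses on something with over 40 N, if the wrist force passes 120 N, or if a joint passes its speed limit or range.

## Working session

There is one attempt and no reset: what is moved stays moved. The work goes in short steps, Python scripts to look and compute and a tool call to move; the robot and the scene stay as the last step left them, time stands still between calls to the robot, and variables do not carry over. Pictures are saved under pics/ and viewed, about 8 in all and at most 12, crops included, and the job is handed in when it is done.

Besides the shell and the picture viewer there is one more tool, called by a JSON object that holds its "name" and its "arguments". jog_arm: Moves the arm, as the interface text tells. Its arguments: {"type":"object","properties":{"motion":{"type":"array","items":{"type":"array"}},"squeeze":{"type":"number"}},"required":["motion"]}

```bash
mkdir -p pics; cat > h.py <<'E'
from plant import ctrl, vision, sign_off, look_for
import numpy as np, cv2
def ray(p,u,v,st=None):
    K=np.array(p["intrinsics"]);x=(u-K[0,2])/K[0,0];y=(v-K[1,2])/K[1,1]
    if "hand_eye" in p:
        r=np.hypot(x,y);s=np.sin(r)/r if r>1e-9 else 1
        d=np.array([x*s,-y*s,-np.cos(r)])
        w,a,b,c=st["ee_rot"]
        from scipy.spatial.transform import Rotation as R
        T=np.eye(4);T[:3,:3]=R.from_quat([a,b,c,w]).as_matrix();T[:3,3]=st["eef_pos"]
        M=T@np.array(p["hand_eye"])
    else:
        d=np.array([x,-y,-1]);M=np.array(p["cam_to_world"])
    return M[:3,3],M[:3,:3]@d
def at(p,u,v,z,st=None):
    o,d=ray(p,u,v,st);return (o+d*(z-o[2])/d[2]).round(4)
def save(p,n,crop=None,s=1):
    i=p["img"][:,:,::-1]
    if crop: i=i[crop[1]:crop[3],crop[0]:crop[2]]
    cv2.imwrite("pics/"+n,cv2.resize(i,None,fx=s,fy=s,interpolation=cv2.INTER_CUBIC))
E
python3 - <<'E'
from h import *
s=ctrl.read_state();print(s)
for n in ["top","side"]:
    p=vision.read_camera(n);save(p,n+".png",s=1.25)
    print(n,np.array(p["intrinsics"]).tolist(),np.array(p["cam_to_world"]).round(3).tolist(),[k for k in p])
    for l,z in [("blade",.09),("stand",.058),("case",.056)]:
        for d in look_for(p,l)[:4]:
            u,v=d["location"][0]*640,d["location"][1]*400;print(l,round(d["conf"],2),round(u),round(v),at(p,u,v,z))
E
```

```text
{'clock': 0.0, 'q': array([ 1.06199438e+00,  2.87192840e-01,  1.57815660e+00,  1.11656953e-06,
        1.27857153e+00, -1.49977769e-01]), 'joint_vel': array([-1.99854560e-04, -6.70117932e-04,  8.85031117e-04,  1.56742602e-04,
       -6.62152485e-04,  9.47877988e-05]), 'effort': array([-1.33399080e-03, -4.05983484e+01, -2.92624640e+01, -1.55909838e-04,
        5.81917862e-03, -2.95086920e-06]), 'eef_pos': array([0.23670345, 0.63149334, 0.24694004]), 'ee_rot': array([ 5.12177585e-04,  8.21940391e-01,  5.69572329e-01, -1.04543610e-03]), 'contact_force': array([ 0.19779693, -0.01983727, -0.39539167]), 'moment': array([ 0.02160721, -0.02103996, -0.00908192]), 'gripper_width': 0.08545617359449229}
top [[481.0603217461756, 0.0, 325.1236774428114], [0.0, 481.0603217461756, 196.73426659860684], [0.0, 0.0, 1.0]] [[0.029, 0.984, -0.174, 0.306], [-0.999, 0.032, 0.018, -0.008], [0.024, 0.173, 0.985, 1.375], [0.0, 0.0, 0.0, 1.0]] ['img', 'intrinsics', 'cam_to_world', 'shot']
blade 0.69 292 253 [0.3785 0.051  0.09  ]
blade 0.52 240 186 [0.5563 0.1989 0.09  ]
stand 0.61 246 192 [0.545  0.1874 0.058 ]
case 0.73 464 205 [ 0.5277 -0.4221  0.056 ]
case 0.71 357 245 [ 0.4067 -0.123   0.056 ]
case 0.7 369 178 [ 0.5953 -0.1549  0.056 ]
case 0.53 427 264 [ 0.3613 -0.3158  0.056 ]
side [[370.0444590276606, 0.0, 314.87597540491487], [0.0, 370.0444590276606, 195.67476911240956], [0.0, 0.0, 1.0]] [[0.791, 0.385, -0.475, 0.13], [-0.611, 0.471, -0.636, -0.578], [-0.022, 0.793, 0.608, 0.61], [0.0, 0.0, 0.0, 1.0]] ['img', 'intrinsics', 'cam_to_world', 'shot']
blade 0.73 268 155 [0.5485 0.1892 0.09  ]
stand 0.8 269 172 [0.5311 0.1603 0.058 ]
case 0.96 455 334 [ 0.5122 -0.44    0.056 ]
case 0.76 296 264 [ 0.3973 -0.1523  0.056 ]
case 0.71 369 235 [ 0.5682 -0.184   0.056 ]
```

View pics/top.png

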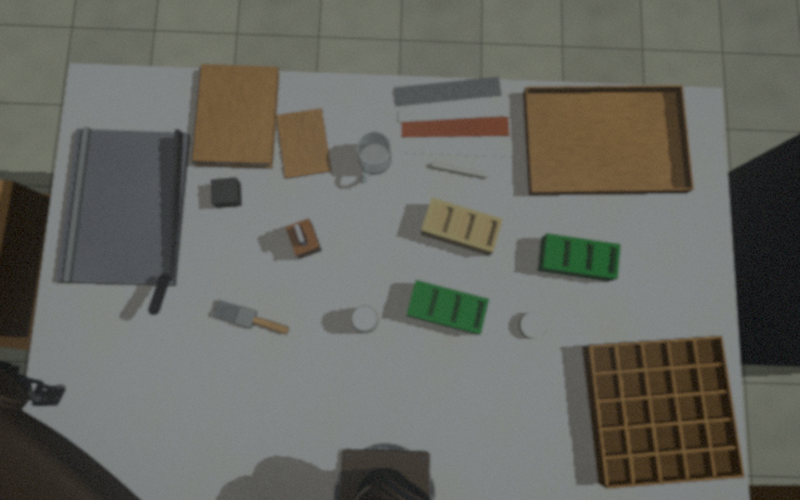

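View pics/side.png

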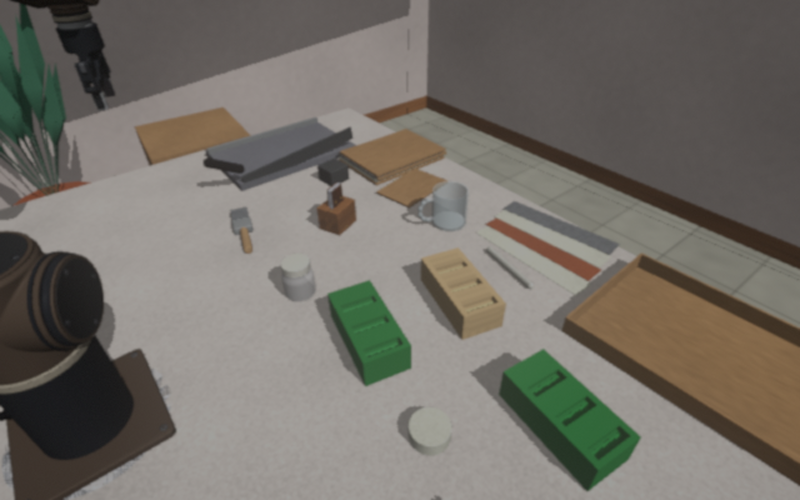

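The wanted blade in its brown stand is at top px (303,238) of the 800-wide view. The only wooden three-gap case is at (461,226). The look-alikes are two green cases at (447,307) and (580,257), a scraper or brush at (250,318) and a compartment box at (665,410). I choose the brown stand and the plywood case, and will check both with the wrist camera.

{"name": "jog_arm", "arguments": {"motion": [[[-3,4.5,0],-5,8.5],[[-7,10,0],-10,8.5],[[-11,16,0],-15,8.5],[[-15,22,0],-20,8.5],[[-19,28,0],-25,8.5],[[-23,34,0],-30,8.5],[[-27,39.5,0],-36,8.5],[[-30,44,0],-36,8.5]]}}

```text
clock: 1.4
eef_pos: [0.521, 0.2284, 0.2487]
ee_rot: [0.0, 0.605, 0.796, 0.0]
contact_force: [0.1, 0.5, -0.0]
gripper_width: 0.0854
```

```bash
python3 - <<'E'
from h import *
s=ctrl.read_state();p=vision.read_camera("wrist");np.save("w1.npy",[p,s]);save(p,"w1.png",s=1.25)
print(s["clock"],s["eef_pos"],s["ee_rot"],np.array(p["hand_eye"]).round(3).tolist(),np.array(p["intrinsics"]).round(1).tolist())
for l,z in [("blade",.1),("stand",.058),("case",.056)]:
  for d in look_for(p,l)[:4]:
    u,v=d["location"][0]*640,d["location"][1]*400;print(l,round(d["conf"],2),round(u),round(v),at(p,u,v,z,s))
E
```

```text
1.4 [0.52099517 0.22840761 0.2487196 ] [2.51053283e-04 6.05449588e-01 7.95883508e-01 4.18402517e-04] [[1.0, 0.0, -0.0, 0.001], [0.0, -0.95, -0.313, -0.08], [-0.0, 0.313, -0.95, -0.125], [0.0, 0.0, 0.0, 1.0]] [[309.7, 0.0, 321.1], [0.0, 309.7, 197.4], [0.0, 0.0, 1.0]]
blade 0.65 289 204 [0.5456 0.205  0.1   ]
stand 0.84 296 186 [0.5394 0.2061 0.058 ]
case 0.9 4 101 [ 0.5234 -0.2858  0.056 ]
case 0.66 65 158 [ 0.583  -0.1132  0.056 ]
case 0.64 95 32 [ 0.4143 -0.0857  0.056 ]
```

View pics/w1.png

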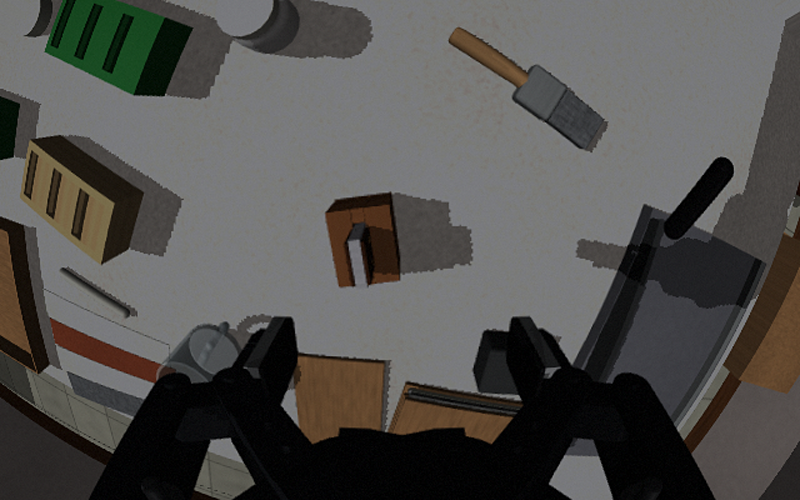

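The brown stand is at (362,240) with the blade's end rising at (357,252). The plywood case is at (75,200). Next, a close crop of the stand.

```bash
python3 - <<'E'
from h import *
p,s=np.load("w1.npy",allow_pickle=True)
save(p,"w1c.png",crop=(250,145,330,235),s=6)
E
```

```text
(no output)
```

View pics/w1c.png

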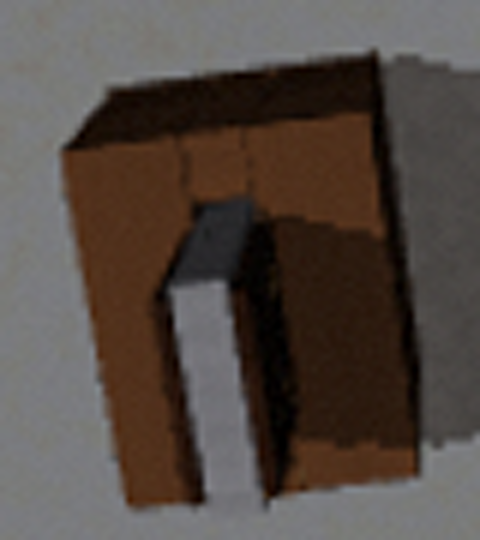

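The crop shows the stand top's corners at (65,150), (372,113), (420,472) and (130,507). The aluminium blade end runs (170,290)-(230,278) to (205,508)-(267,500), with dark cheeks. This is the wanted blade.

```bash
python3 - <<'E'
from h import *
p,s=np.load("w1.npy",allow_pickle=True)
f=lambda c,z:at(p,250+c[0]/6,145+c[1]/6,z,s)
S=[f(c,.058) for c in [(65,150),(372,113),(420,472),(130,507)]]
B=[f(c,.1) for c in [(170,290),(230,278),(267,500),(205,508)]]
for P in (S,B):
    P=np.array(P);print(P[:,:2].tolist(),P.mean(0)[:2])
    print([np.linalg.norm(P[i]-P[i-1]).round(4) for i in range(4)])
    x=(P[2]+P[3]-P[0]-P[1]);y=(P[1]+P[2]-P[0]-P[3]);print("x-axis",np.degrees(np.arctan2(x[1],x[0])),"y-axis",np.degrees(np.arctan2(y[1],y[0])))
q=s["ee_rot"];tx=np.degrees(2*np.arctan2(q[2],q[1]));print("toolx",tx)
K=np.linspace(0,0,1)
# case by wrist view: top corners px (full/1.25)
E
```

```text
[[0.5318, 0.1658], [0.5113, 0.2166], [0.5742, 0.2425], [0.5959, 0.192]] [0.5533   0.204225]
[np.float64(0.0692), np.float64(0.0548), np.float64(0.068), np.float64(0.055)]
x-axis 22.305214909061924 y-axis 112.61584870106022
[[0.5377, 0.1923], [0.5333, 0.2009], [0.5682, 0.2154], [0.5724, 0.206]] [0.5529  0.20365]
[np.float64(0.0373), np.float64(0.0097), np.float64(0.0378), np.float64(0.0103)]
x-axis 22.056433527039324 y-axis 115.53743439063588
toolx 105.47758799122957
```

{"name": "jog_arm", "arguments": {"motion": [[[-3.2,2.4,2],-7,8.5],[[-3.2,2.4,6],-7,8.5],[[-3.2,2.4,10],-7,7],[[-3.2,2.4,13],-7,6],[[-3.2,2.4,15.5],-7,5],[[-3.2,2.4,16.6],-7,4],[[-3.2,2.4,16.6],-7,4],[[-3.2,2.4,16.6],-7,4]]}}

```text
clock: 2.6
eef_pos: [0.5525, 0.2064, 0.0838]
ee_rot: [0.001, 0.556, 0.831, 0.001]
contact_force: [-0.2, -0.8, -0.2]
gripper_width: 0.0399
```

```bash
python3 - <<'E'
from h import *
s=ctrl.read_state();p=vision.read_camera("wrist");np.save("w2.npy",[p,s]);save(p,"w2.png",crop=(160,80,480,320),s=2)
print(s["clock"],s["eef_pos"],s["ee_rot"],s["gripper_width"],s["contact_force"])
E
```

```text
2.6 [0.55247957 0.20635943 0.08376266] [0.00085356 0.55571005 0.83137529 0.00086532] 0.03992337312415871 [-0.16438526 -0.82306205 -0.24945878]
```

View pics/w2.png

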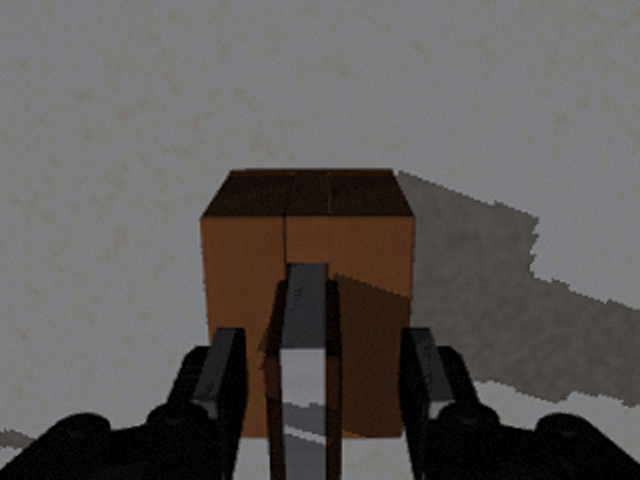

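The jaws straddle the blade squarely. Its top, at crop column 304, lies about 3.5 mm to the tool's −x of the jaw centre at column 323. I'll shift, close and draw it up.

{"name": "jog_arm", "arguments": {"motion": [[[-0.35,0,0],0,3.5],[[-0.35,0,0],0,2.5],[[-0.35,0,0],0,1.4],[[-0.35,0,0],0,1],[[-0.35,0,0],0,1],[[-0.35,0,0],0,1],[[-0.35,0,0],0,1],[[-0.35,0,0],0,1]], "squeeze": 80}}

```text
clock: 3.65
eef_pos: [0.5534, 0.2024, 0.0829]
ee_rot: [0.0, 0.556, 0.831, 0.0]
contact_force: [-1.4, -2.4, 5.8]
gripper_width: 0.0151
```

```bash
python3 - <<'E'
from h import *
s=ctrl.read_state()
print(s["clock"],s["eef_pos"],s["ee_rot"],s["gripper_width"],s["contact_force"],s["moment"])
E
```

```text
3.65 [0.55340808 0.20238585 0.08288159] [3.54579171e-04 5.55947784e-01 8.31217136e-01 9.07297231e-05] 0.015087650309912696 [-1.41393793 -2.40694702  5.84682949] [-0.25684575  0.1245512   0.00393745]
```

{"name": "jog_arm", "arguments": {"motion": [[[0,0,-1],0,1],[[0,0,-3],0,1],[[0,0,-6],0,1],[[0,0,-9],0,1],[[0,0,-12],0,1],[[-2,-1,-14.5],2,1],[[-5,-2.5,-16],6,1],[[-9,-4.5,-16.7],11,1]]}}

```text
clock: 4.65
eef_pos: [0.5461, 0.1019, 0.2518]
ee_rot: [0.001, 0.633, 0.774, 0.001]
contact_force: [0.4, 0.2, -1.3]
gripper_width: 0.0153
```

```bash
python3 - <<'E'
from h import *
s=ctrl.read_state()
q=s["ee_rot"];print(s["clock"],s["eef_pos"],"yaw",np.degrees(2*np.arctan2(q[2],q[1])),s["gripper_width"],s["contact_force"])
E
```

```text
4.65 [0.54605931 0.1019218  0.25181615] yaw 101.38998681665956 0.015274853033108965 [ 0.35961188  0.19486049 -1.33385362]
```

{"name": "jog_arm", "arguments": {"motion": [[[-4,-1,0],5,1],[[-9,-2.4,0],11,1],[[-14,-3.8,0],17,1],[[-19,-5.2,0],22,1],[[-22.5,-6.2,0],25,1],[[-23.4,-6.4,0],25,1],[[-23.4,-6.4,0],25,1],[[-23.4,-6.4,0],25,1]]}}

```text
clock: 5.65
eef_pos: [0.5296, -0.1387, 0.2495]
ee_rot: [-0.0, 0.785, 0.619, 0.0]
contact_force: [0.2, 0.3, -1.7]
gripper_width: 0.0148
```

```bash
python3 - <<'E'
from h import *
s=ctrl.read_state();p=vision.read_camera("wrist");np.save("w3.npy",[p,s]);save(p,"w3.png",crop=(160,80,480,320),s=2.5)
q=s["ee_rot"];print(s["clock"],s["eef_pos"],"yaw",np.degrees(2*np.arctan2(q[2],q[1])),s["gripper_width"],s["contact_force"])
E
```

```text
5.65 [ 0.52960123 -0.13867127  0.2494947 ] yaw 76.53419312489983 0.014769963612057124 [ 0.16161266  0.33176541 -1.74224001]
```

View pics/w3.png

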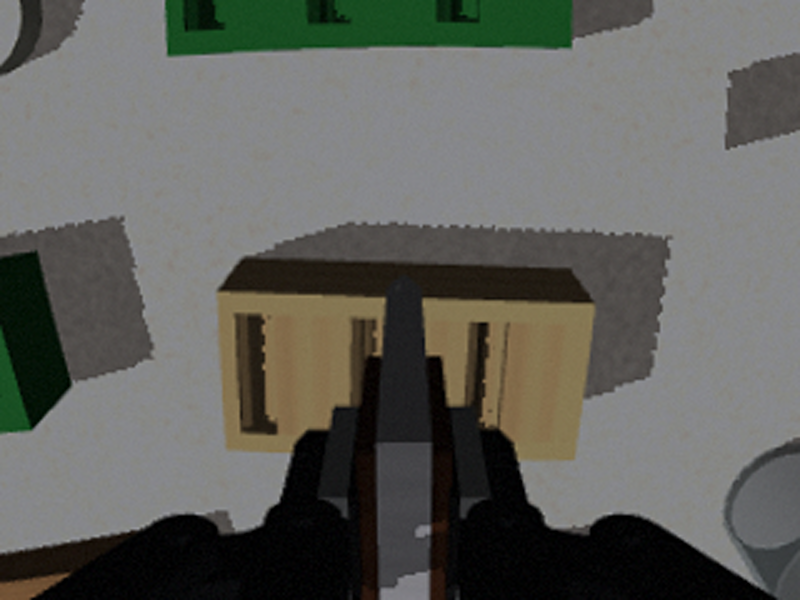

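The case top's corners are at (219,291), (594,303), (577,460) and (228,450) in the crop. The gaps run at columns 237-275, from 350, and 470-508. The blade hangs straight with its foot end at (403,283).

```bash
python3 - <<'E'
from h import *
p,s=np.load("w3.npy",allow_pickle=True)
f=lambda c,z:at(p,160+c[0]/2.5,80+c[1]/2.5,z,s)
P=np.array([f(c,.056) for c in [(219,291),(594,303),(577,460),(228,450)]])[:,:2]
print(P.tolist(),[np.linalg.norm(P[i]-P[i-1]).round(4) for i in range(4)])
c=P.mean(0);y=P[1]+P[2]-P[0]-P[3];x=P[2]+P[3]-P[0]-P[1]
print("ctr",c,"yaw",np.degrees(np.arctan2(y[1],y[0]))-90,np.degrees(np.arctan2(x[1],x[0])))
a=np.arctan2(y[1],y[0])-np.pi/2
R=np.array([[np.cos(a),-np.sin(a)],[np.sin(a),np.cos(a)]])
for n,px in dict(aL=(236,372),aR=(276,372),aT=(255,313),aB=(258,433),bL=(350,340),cL=(471,345),cR=(508,345)).items():
    print(n,((f(px,.056)[:2]-c)@R).round(4))
q=s["ee_rot"];t=2*np.arctan2(q[2],q[1]);tx=np.array([np.cos(t),np.sin(t)])
b=f((403,283),s["eef_pos"][2]-.075);d=b[:2]-s["eef_pos"][:2];print("foot",b,"tool x,y",d@tx,d@[tx[1],-tx[0]])
E
```

```text
[[0.5338, -0.2222], [0.578, -0.062], [0.656, -0.0814], [0.6112, -0.2436]] [np.float64(0.0803), np.float64(0.1662), np.float64(0.0804), np.float64(0.1683)]
ctr [ 0.59475 -0.1523 ] yaw -15.432411418327533 -14.710890850173739
aL [-0.0014 -0.0775]
aR [-0.0023 -0.0587]
aT [-0.0305 -0.0675]
aB [ 0.0298 -0.0684]
bL [-0.0193 -0.0251]
cL [-0.0187  0.0287]
cR [-0.0191  0.0454]
foot [ 0.5129 -0.1339  0.1745] tool x,y 0.0007509749445142211 -0.017353157550560844
```

{"name": "jog_arm", "arguments": {"motion": [[[-3,3,1],1.6,1],[[-6.6,6.2,3],1.6,1],[[-6.6,6.2,6],1.6,1],[[-6.6,6.2,8.5],1.6,1],[[-6.6,6.2,10.3],1.6,1],[[-6.6,6.2,10.8],1.6,1],[[-6.6,6.2,10.8],1.6,1],[[-6.6,6.2,10.8],1.6,1]]}}

```text
clock: 6.7
eef_pos: [0.5751, -0.2189, 0.1429]
ee_rot: [0.001, 0.794, 0.608, 0.0]
contact_force: [-0.3, -0.3, -2.2]
gripper_width: 0.0147
```

```bash
cat >> h.py <<'E'
C=np.array([.5948,-.1523]);Y=np.array([.2605,.9655]);X=np.array([.9655,-.2605])
def st():
    s=ctrl.read_state();q=s["ee_rot"];d=s["eef_pos"][:2]-C;F=s["contact_force"]
    print("t",s["clock"],"case xy mm",(1e3*d@X).round(1),(1e3*d@Y).round(1),"z",(1e3*s["eef_pos"][2]).round(1),"yaw",np.degrees(2*np.arctan2(q[2],q[1])).round(2),"F case",(F[:2]@X).round(1),(F[:2]@Y).round(1),F[2].round(1),"w",s["gripper_width"].round(4))
    return s
E
python3 - <<'E'
from h import *
s=st();p=vision.read_camera("wrist");np.save("w4.npy",[p,s]);save(p,"w4.png",crop=(220,140,460,320),s=3.3)
E
```

```text
Traceback (most recent call last):
  File "h.py", line 24, in st
    print("t",s["clock"],"case xy mm",(1e3*d@X).round(1),(1e3*d@Y).round(1),"z",(1e3*s["eef_pos"][2]).round(1),"yaw",np.degrees(2*np.arctan2(q[2],q[1])).round(2),"F case",(F[:2]@X).round(1),(F[:2]@Y).round(1),F[2].round(1),"w",s["gripper_width"].round(4))
                                                                                                                                                                                                                                   ^^^^^^^^^^^^^^^^^^^^^^^^
AttributeError: 'float' object has no attribute 'round'
```

```bash
sed -i 's/s\["gripper_width"\].round(4)/round(s["gripper_width"],4)/' h.py
python3 - <<'E'
from h import *
s=st();p=vision.read_camera("wrist");np.save("w4.npy",[p,s]);save(p,"w4.png",crop=(220,140,460,320),s=3.3)
E
```

```text
t 6.7 case xy mm -1.7 -69.4 z 142.9 yaw 74.86 F case -0.2 -0.3 -2.2 w 0.0147
```

View pics/w4.png

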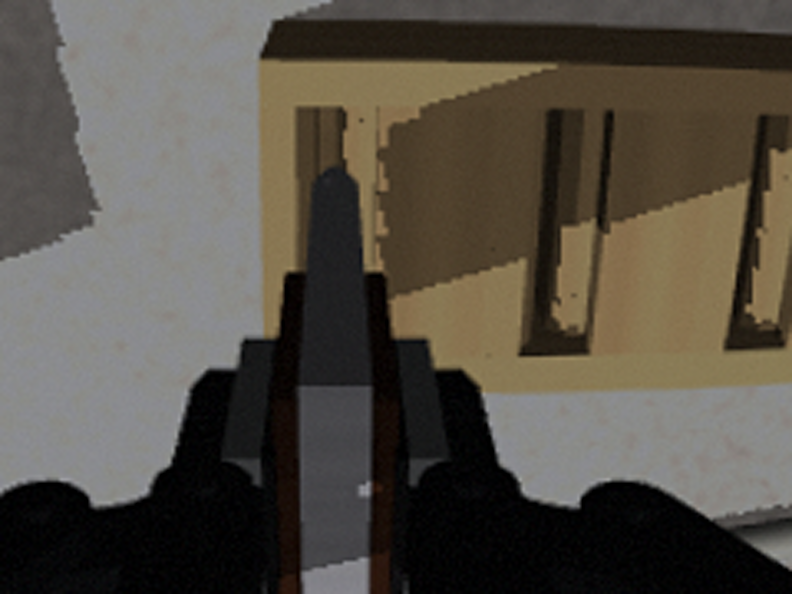

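The blade foot at (337,168) is centred over gap a's mouth (columns 296-378), with the throat at about 318-343. It is square to the gap, so I lower it to the narrowing.

{"name": "jog_arm", "arguments": {"motion": [[[0,0,0.6],0,1],[[0,0,1.2],0,1],[[0,0,1.7],0,1],[[0,0,2.1],0,1],[[0,0,2.4],0,1],[[0,0,2.5],0,1],[[0,0,2.6],0,1],[[0,0,2.6],0,1]]}}

```text
clock: 7.75
eef_pos: [0.5746, -0.2195, 0.1158]
ee_rot: [0.001, 0.794, 0.608, -0.0]
contact_force: [-0.7, -3.9, 0.9]
gripper_width: 0.015
```

```bash
python3 -c "
from h import *
st()"
```

```text
t 7.75 case xy mm -2.0 -70.1 z 115.8 yaw 74.85 F case 0.3 -4.0 0.9 w 0.015
```

{"name": "jog_arm", "arguments": {"motion": [[[0,0,0.03],0,1],[[0,0,0.06],0,1],[[0,0,0.09],0,1],[[0,0,0.12],0,1],[[0,0,0.15],0,1],[[0,0,0.15],0,1],[[0,0,0.15],0,1],[[0,0,0.15],0,1]]}}

```text
clock: 8.75
eef_pos: [0.5745, -0.2188, 0.114]
ee_rot: [0.0, 0.794, 0.608, 0.0]
contact_force: [0.0, -4.3, 1.8]
gripper_width: 0.0152
```

```bash
python3 -c "
from h import *
st()"
```

```text
t 8.75 case xy mm -2.3 -69.5 z 114.0 yaw 74.84 F case 1.2 -4.1 1.8 w 0.0152
```

{"name": "jog_arm", "arguments": {"motion": [[[0,0,0.04],0,1],[[0,0,0.08],0,1],[[0,0,0.12],0,1],[[0,0,0.16],0,1],[[0,0,0.2],0,1],[[0,0,0.2],0,1],[[0,0,0.2],0,1],[[0,0,0.2],0,1]]}}

```text
clock: 9.75
eef_pos: [0.5742, -0.2186, 0.1117]
ee_rot: [-0.0, 0.794, 0.608, -0.0]
contact_force: [-2.1, -5.1, 2.4]
gripper_width: 0.015
```

```bash
python3 -c "
from h import *
st()"
```

```text
t 9.75 case xy mm -2.6 -69.4 z 111.7 yaw 74.85 F case -0.7 -5.5 2.4 w 0.015
```

{"name": "jog_arm", "arguments": {"motion": [[[0,0,0.04],0,1],[[0,0,0.08],0,1],[[0,0,0.12],0,1],[[0,0,0.16],0,1],[[0,0,0.2],0,1],[[0,0,0.2],0,1],[[0,0,0.2],0,1],[[0,0,0.2],0,1]]}}

```text
clock: 10.75
eef_pos: [0.5744, -0.2186, 0.1099]
ee_rot: [0.0, 0.794, 0.608, 0.0]
contact_force: [-0.9, -3.6, 2.4]
gripper_width: 0.0149
```

```bash
python3 -c "
from h import *
st()"
```

```text
t 10.75 case xy mm -2.4 -69.3 z 109.9 yaw 74.84 F case 0.1 -3.7 2.4 w 0.0149
```

In gap a the edge went past 18 mm (about 21 mm deep) against only about 4.6 N, with the divider pushing back sideways like a spring. So a seems to give. I'll still try b and then c, as asked.

{"name": "jog_arm", "arguments": {"motion": [[[0,0,-1.5],0,1],[[0,0,-3.5],0,1],[[1,0,-3.8],0,1],[[4,0,-3.8],0,1],[[5.2,0,-3.8],0,1],[[5.2,0,-3.6],0,1],[[5.2,0,-2.7],0,1],[[5.2,0,-2.1],0,1]]}}

```text
clock: 11.75
eef_pos: [0.5873, -0.1689, 0.1296]
ee_rot: [-0.001, 0.794, 0.607, -0.0]
contact_force: [1.3, -0.7, -1.0]
gripper_width: 0.0149
```

{"name": "jog_arm", "arguments": {"motion": [[[0,0,0.2],0,1],[[0,0,0.5],0,1],[[0,0,0.8],0,1],[[0,0,1.1],0,1],[[0,0,1.3],0,1],[[0,0,1.4],0,1],[[0,0,1.4],0,1],[[0,0,1.4],0,1]]}}

```text
clock: 12.75
eef_pos: [0.5881, -0.169, 0.1171]
ee_rot: [0.001, 0.794, 0.608, -0.0]
contact_force: [-1.1, -2.5, 0.9]
gripper_width: 0.0152
```

```bash
python3 -c "
from h import *
st()"
```

```text
t 12.75 case xy mm -2.1 -17.9 z 117.1 yaw 74.86 F case -0.5 -2.7 0.9 w 0.0152
```

{"name": "jog_arm", "arguments": {"motion": [[[0,0,0.05],0,1],[[0,0,0.1],0,1],[[0,0,0.15],0,1],[[0,0,0.2],0,1],[[0,0,0.25],0,1],[[0,0,0.3],0,1],[[0,0,0.3],0,1],[[0,0,0.3],0,1]]}}

```text
clock: 13.75
eef_pos: [0.5882, -0.1693, 0.1144]
ee_rot: [0.001, 0.794, 0.608, -0.0]
contact_force: [-2.4, -5.4, 4.0]
gripper_width: 0.0149
```

```bash
python3 -c "
from h import *
st()"
```

```text
t 13.75 case xy mm -2.0 -18.1 z 114.4 yaw 74.86 F case -0.9 -5.8 4.0 w 0.0149
```

{"name": "jog_arm", "arguments": {"motion": [[[0,0,0.05],0,1],[[0,0,0.1],0,1],[[0,0,0.15],0,1],[[0,0,0.2],0,1],[[0,0,0.25],0,1],[[0,0,0.25],0,1],[[0,0,0.25],0,1],[[0,0,0.25],0,1]]}}

```text
clock: 14.75
eef_pos: [0.5885, -0.1694, 0.1139]
ee_rot: [0.001, 0.794, 0.608, -0.0]
contact_force: [-4.7, -4.2, 11.3]
gripper_width: 0.0152
```

```bash
python3 -c "
from h import *
st()"
```

```text
t 14.75 case xy mm -1.6 -18.2 z 113.9 yaw 74.85 F case -3.4 -5.3 11.3 w 0.0152
```

{"name": "jog_arm", "arguments": {"motion": [[[0,0,0.02],0,1],[[0,0,0.04],0,1],[[0,0,0.06],0,1],[[0,0,0.08],0,1],[[0,0,0.08],0,1],[[0,0,0.08],0,1],[[0,0,0.08],0,1],[[0,0,0.08],0,1]]}}

```text
clock: 15.75
eef_pos: [0.5886, -0.1694, 0.1138]
ee_rot: [0.001, 0.794, 0.608, -0.0]
contact_force: [-5.7, -3.9, 13.6]
gripper_width: 0.0148
```

```bash
python3 -c "
from h import *
st()"
```

```text
t 15.75 case xy mm -1.5 -18.2 z 113.8 yaw 74.86 F case -4.5 -5.2 13.6 w 0.0148
```

Gap b stops dead at about 17 mm with some 16 N: glued. Now gap c.

{"name": "jog_arm", "arguments": {"motion": [[[0,0,-1.5],0,1],[[0,0,-3.5],0,1],[[1,0,-3.8],0,1],[[4,0,-3.8],0,1],[[5.2,0,-3.8],0,1],[[5.2,0,-3.6],0,1],[[5.2,0,-2.7],0,1],[[5.2,0,-2.1],0,1]]}}

```text
clock: 16.75
eef_pos: [0.6009, -0.1187, 0.1303]
ee_rot: [-0.001, 0.794, 0.607, -0.0]
contact_force: [0.0, -0.2, -0.8]
gripper_width: 0.015
```

{"name": "jog_arm", "arguments": {"motion": [[[0,0,0.3],0,1],[[0,0,0.6],0,1],[[0,0,0.9],0,1],[[0,0,1.2],0,1],[[0,0,1.4],0,1],[[0,0,1.6],0,1],[[0,0,1.7],0,1],[[0,0,1.7],0,1]]}}

```text
clock: 17.75
eef_pos: [0.6019, -0.1192, 0.115]
ee_rot: [0.001, 0.794, 0.608, -0.0]
contact_force: [-0.4, -3.9, 0.8]
gripper_width: 0.0154
```

```bash
python3 -c "
from h import *
st()"
```

```text
t 17.75 case xy mm -1.8 33.8 z 115.0 yaw 74.85 F case 0.7 -3.9 0.8 w 0.0154
```

{"name": "jog_arm", "arguments": {"motion": [[[0,0,0.05],0,1],[[0,0,0.1],0,1],[[0,0,0.15],0,1],[[0,0,0.2],0,1],[[0,0,0.25],0,1],[[0,0,0.25],0,1],[[0,0,0.25],0,1],[[0,0,0.25],0,1]]}}

```text
clock: 18.75
eef_pos: [0.6021, -0.1192, 0.114]
ee_rot: [0.001, 0.794, 0.608, -0.0]
contact_force: [-3.4, -4.3, 8.2]
gripper_width: 0.0149
```

```bash
python3 -c "
from h import *
st()"
```

```text
t 18.75 case xy mm -1.6 33.8 z 114.0 yaw 74.86 F case -2.2 -5.0 8.2 w 0.0149
```

{"name": "jog_arm", "arguments": {"motion": [[[0,0,0.05],0,1],[[0,0,0.1],0,1],[[0,0,0.15],0,1],[[0,0,0.18],0,1],[[0,0,0.18],0,1],[[0,0,0.18],0,1],[[0,0,0.18],0,1],[[0,0,0.18],0,1]]}}

```text
clock: 19.75
eef_pos: [0.6023, -0.1193, 0.1138]
ee_rot: [0.001, 0.794, 0.608, -0.0]
contact_force: [-4.7, -3.8, 13.1]
gripper_width: 0.0153
```

```bash
python3 -c "
from h import *
st()"
```

```text
t 19.75 case xy mm -1.3 33.8 z 113.8 yaw 74.86 F case -3.5 -4.9 13.1 w 0.0153
```

c also stops dead, at the same height as b with about 15 N: glued. Back to gap a to slide it home.

{"name": "jog_arm", "arguments": {"motion": [[[0,0,-1.5],0,1],[[0,0,-3.5],0,1],[[-1.5,0,-3.9],0,1],[[-5,0,-3.9],0,1],[[-8.5,0,-3.9],0,1],[[-10.4,0,-3.9],0,1],[[-10.4,0,-3.8],0,1],[[-10.4,0,-3],0,1]]}}

```text
clock: 20.75
eef_pos: [0.5748, -0.2181, 0.1404]
ee_rot: [0.0, 0.794, 0.608, 0.0]
contact_force: [0.1, -0.6, -2.4]
gripper_width: 0.015
```

{"name": "jog_arm", "arguments": {"motion": [[[0,0,0.5],0,1],[[0,0,1],0,1],[[0,0,1.4],0,1],[[0,0,1.8],0,1],[[0,0,2.2],0,1],[[0,0,2.5],0,1],[[0,0,2.8],0,1],[[0,0,3.0],0,1]]}}

```text
clock: 21.75
eef_pos: [0.5752, -0.2193, 0.1116]
ee_rot: [0.001, 0.794, 0.607, 0.001]
contact_force: [0.1, -0.8, 5.8]
gripper_width: 0.0149
```

```bash
python3 -c "
from h import *
st()"
```

```text
t 21.75 case xy mm -1.5 -69.8 z 111.6 yaw 74.81 F case 0.3 -0.7 5.8 w 0.0149
```

{"name": "jog_arm", "arguments": {"motion": [[[0,0,0.1],0,1],[[0,0,0.2],0,1],[[0,0,0.3],0,1],[[0,0,0.4],0,1],[[0,0,0.5],0,1],[[0,0,0.6],0,1],[[0,0,0.6],0,1],[[0,0,0.6],0,1]]}}

```text
clock: 22.75
eef_pos: [0.5755, -0.219, 0.1059]
ee_rot: [0.001, 0.794, 0.607, 0.001]
contact_force: [-0.5, -0.1, 6.1]
gripper_width: 0.015
```

```bash
python3 -c "
from h import *
st()"
```

```text
t 22.75 case xy mm -1.2 -69.4 z 105.9 yaw 74.8 F case -0.4 -0.2 6.1 w 0.015
```

{"name": "jog_arm", "arguments": {"motion": [[[0,0,0.2],0,1],[[0,0,0.4],0,1],[[0,0,0.6],0,1],[[0,0,0.8],0,1],[[0,0,1.0],0,1],[[0,0,1.2],0,1],[[0,0,1.2],0,1],[[0,0,1.2],0,1]]}}

```text
clock: 23.75
eef_pos: [0.5741, -0.2186, 0.0918]
ee_rot: [-0.0, 0.794, 0.608, -0.0]
contact_force: [0.5, -2.2, 0.1]
gripper_width: 0.0149
```

```bash
python3 -c "
from h import *
st()"
```

```text
t 23.75 case xy mm -2.7 -69.4 z 91.8 yaw 74.84 F case 1.0 -2.0 0.1 w 0.0149
```

{"name": "jog_arm", "arguments": {"motion": [[[0,0,0.1],0,1],[[0,0,0.2],0,1],[[0,0,0.3],0,1],[[0,0,0.4],0,1],[[0,0,0.5],0,1],[[0,0,0.5],0,1],[[0,0,0.5],0,1],[[0,0,0.5],0,1]]}}

```text
clock: 24.75
eef_pos: [0.5743, -0.2186, 0.0871]
ee_rot: [0.0, 0.794, 0.608, 0.0]
contact_force: [0.7, -1.4, 2.8]
gripper_width: 0.0149
```

```bash
python3 -c "
from h import *
st()"
```

```text
t 24.75 case xy mm -2.5 -69.4 z 87.1 yaw 74.84 F case 1.0 -1.1 2.8 w 0.0149
```

{"name": "jog_arm", "arguments": {"motion": [[[0,0,0.05],0,1],[[0,0,0.1],0,1],[[0,0,0.15],0,1],[[0,0,0.2],0,1],[[0,0,0.2],0,1],[[0,0,0.2],0,1],[[0,0,0.2],0,1],[[0,0,0.2],0,1]]}}

```text
clock: 25.75
eef_pos: [0.5745, -0.2187, 0.0869]
ee_rot: [-0.0, 0.794, 0.608, -0.0]
contact_force: [-3.2, 0.4, 9.6]
gripper_width: 0.0148
```

```bash
python3 -c "
from h import *
st()"
```

```text
t 25.75 case xy mm -2.3 -69.4 z 86.9 yaw 74.85 F case -3.2 -0.4 9.6 w 0.0148
```

The floor is reached: TCP z 86.9 mm against 87 expected, and the force rises without motion. Release and withdraw.

{"name": "jog_arm", "arguments": {"motion": [[[0,0,-0.1],0,1],[[0,0,-0.15],0,1.6],[[0,0,-0.15],0,2.5],[[0,0,-0.15],0,4],[[0,0,-0.15],0,5],[[0,0,-0.15],0,5],[[0,0,-0.5],0,5],[[0,0,-1.5],0,5]]}}

```text
clock: 26.75
eef_pos: [0.574, -0.2184, 0.1001]
ee_rot: [-0.001, 0.794, 0.608, -0.0]
contact_force: [-0.5, 0.6, -0.4]
gripper_width: 0.05
```

{"name": "jog_arm", "arguments": {"motion": [[[0,0,-2],0,5],[[0,0,-5],0,5],[[0,0,-8],0,5],[[0,-3,-10],0,5],[[0,-6,-12],0,5],[[0,-6,-12],0,5],[[0,-6,-12],0,5],[[0,-6,-12],0,5]]}}

```text
clock: 27.75
eef_pos: [0.5167, -0.203, 0.2196]
ee_rot: [-0.0, 0.794, 0.608, -0.0]
contact_force: [-0.1, 0.3, 0.4]
gripper_width: 0.0499
```

```bash
python3 - <<'E'
from h import *
s=st();p=vision.read_camera("wrist");t=vision.read_camera("side")
a=p["img"][60:360,120:520];b=t["img"][150:300,220:420]
cv2.imwrite("pics/end.png",np.hstack([a,cv2.resize(b,(400,300))])[:,:,::-1])
E
```

```text
t 27.75 case xy mm -62.2 -69.3 z 219.6 yaw 74.85 F case -0.2 0.2 0.4 w 0.0499
```

View pics/end.png

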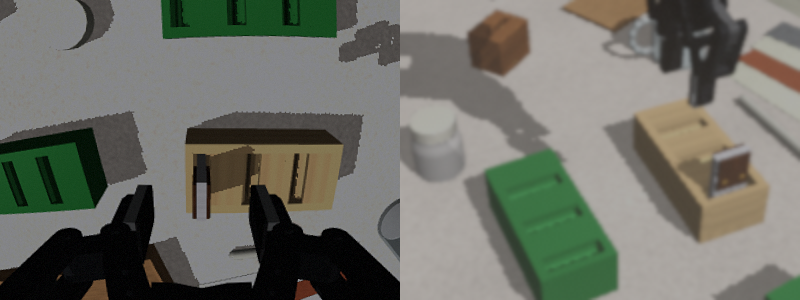

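The blade stands upright in the right-hand gap (left picture at (202,185), right picture at (730,170)). The gripper is clear of everything and the bystanders in view are unmoved.

```bash
python3 -c "
from h import *
print(sign_off())"
```

```text
the job is handed in; nothing more can be done
None
```

The spacer blade now stands upright and fully home in gap a (the robot's right-hand gap), and the job is handed in at 27.75 s.

- **Trials:** I drew the blade from its stand and tried the gaps in the order a, b, c.
  - **Gap a:** it gave. The blade passed the narrowing and reached about 21 mm deep under roughly 5 N, with the divider pushing back sideways.
  - **Gaps b and c:** both stopped dead at about 17 mm deep under roughly 15–16 N, so their dividers are glued. I pressed no harder there.
- **Sliding home:** back in gap a, the blade slid down under up to about 8 N. It met the floor at tool height 86.9 mm, where 87 mm was expected.
- **Last checks:** after release, the wrist and side pictures show the blade upright in gap a, the gripper clear with no force on it, and the other things in view where they were. I took no second top-camera picture to compare every bystander. No check failed or disagreed.

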